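# Screw the lid back on the bead jar

## Task

Close the open bead jar in the wooden stand with the loose grey screw lid: set the lid level on the mouth and, under a light push, turn it backward (counterclockwise from above) until it has ridden up the thread and you feel it drop off the thread starts. Then screw it forward (clockwise) until it is fully home and snug on the rim, and let go. Do not force it, start it crooked or overtighten it, and leave the other things on the table where they are.

Things in the scene. Friction and masses are not known exactly. Their poses are not given: they have to be found in the camera images.
- lid: Loose dark grey screw lid, ribbed, right way up: 62 mm wide, 22 tall, 55-95 g. Origin: centre of its lower edge, z up. Inside the skirt (bore 57), 5 mm above the edge, 4 lugs 90 deg apart ride on the jar's thread; 16.5 mm above the edge is a springy sealing disc (gives 3 mm, 6 N/mm). Hold it across the skirt, fingertips no lower than its edge. Released on the jar it stays where it is.
- mouth (a point): Centre of the open jar's rim, 115 mm above the table, z up. White jar, neck 45 mm wide; right-hand thread with 4 starts 90 deg apart, 53 mm over its crests, 28 mm rise per turn; the shoulder starts 24 mm below the rim and widens to 68 mm. The jar stands any way round: no reading tells the bearing of the thread. Set level on it, the lid's edge lands 5 to 12 mm below the rim.
- thread_top (a point): Point on the jar's axis 5 mm below the rim. Turned backward, the lid rides up 4.5 mm per rad until its edge is about here, then drops 7 mm off the starts; this comes within 90 deg of turning (allow 100). Lid and jar are hard, about 20 N per mm: a light push is 3 to 8 N downward, 15 N is forcing it, and a height wrong by 0.7 mm already does that.
- home (a point): Point on the jar's axis 18 mm below the rim, where the edge of a snug lid is (17 to 19 is right). Forward from the drop the lugs run under the thread with 1.5 mm play, 4.5 mm down per rad; the disc meets the rim with the edge at 16.5 mm. After about 1.4 rad the thread draws the lid down by itself (felt as a downward pull in a hand kept at one height); it is snug at 1.6 to 1.9 rad.
- stand: Fixed wooden block 235 x 110 x 45 mm with two jars in recesses, 68 mm wide, 115 mm high above the table. Origin on the table under the open jar's axis; its x axis runs along the block to the second jar, 120 mm away, already closed with a lid like the loose one. The open jar sits tight and does not turn in normal use.
- tumbler: Bystander: glass tumbler with brushes, 72 mm wide, 170 mm tall with the brushes; origin at the centre of its underside. Leave alone.
- tub: Bystander: round plastic tub with a pressed-on lid, 136 mm wide, 104 mm tall; origin at the centre of its underside. Leave alone.
- pastels: Bystander: shallow wooden box of pastel sticks, 100 x 160 x 22 mm, long along its y axis; origin at the centre of its underside. Leave alone.
There are look-alikes about, which are no part of the job. Leave any blue, orange or yellow look-alike of the lid alone.

How it is judged:
By the outcome, as a careful person would: the job done as asked, in the order asked, and still so for the second after the job is handed in, with the robot touching nothing.
It also fails if it takes over 64 s, if anything falls off the work surface, if the arm or the gripper's body presses on something with over 40 N, if the wrist force passes 120 N, or if a joint passes its speed limit or range.

## Robot

A 7-joint arm with a two-finger parallel gripper is mounted at the origin on the work surface. World frame = base frame: x ahead of the robot, y to its left, z up, the work surface at z = 0. Lengths are in m, angles in rad, forces in N, time in s.
With the tool pointing down it reaches from about 0.4 to 0.85 m from the base axis. Payload 10.4 kg.
Tool frame: the origin (TCP) lies between the finger pads; the fingertips stand 19 mm ahead of it and the grasp point (between the pads) is the TCP; x points along the fingers, y is the direction in which the jaws open and shut, and the axes are right-handed (so a half turn about x gives the same grasp; the last joint's range is limited). The gripper opens to 87 mm and grips with 3 to 60 N. Pads are 19 mm wide; open, the fingers measure 117 mm over their backs; the gripper's body (75 mm by 190 mm) begins 51 mm behind the grasp point.
Start: joints at [1.11, 0.332, -0.065, 1.46, 0.022, 1.35, -0.088], TCP at [0.265, -0.566, 0.242] pointing down, gripper open.
Joint ranges: [-2.6, 2.6], [-0.5, 2.12], [-1.47, 1.34], [0.16, 2.42], [-1.27, 4.41], [0.06, 2.06], [-2.6, 2.6]. Speed limits (rad/s): [2.22, 2.22, 2.79, 2.79, 3.14, 3.14, 3.14].

## Interface

Orientations are given as a unit quaternion [x, y, z, w].
In Python, from bench import r gives the robot as it stands.
- The arm moves only by the tool drive_tool, never from a script. Its argument "motion" is a list of rows, each a list of 4 numbers: the shift along the tool's x, y, z in cm, then the turn about the tool's x in units of 5 degrees (1.0 is 5 degrees). In form: [[tx, ty, tz, twist], ...]. A call has 1 to 20 rows; each row is the pose to reach, as a shift and turn from the pose commanded when the call began, along the tool's axes at that moment; what a row does not reach only later rows make up. A row lasts 1/12 s, in which the tool goes at most 41.7 mm and 7.16 degrees, less where a joint would pass 70% of its speed; a pose out of reach is approached as far as the arm can. A call with a gripper value outside its range is refused whole. "grip" is the closure in counts, from 0 (fully open) to 255 (shut), set as the call begins (left out, the last holds). The fingers move at their own pace and stop on an object; "force" is the grip in N (left out, the last holds). Time passes only in rows, so rows that repeat a pose let the fingers close. It gives the time, the measured TCP pose, the force and the opening at its end, in the units of the state.
- r.read_state(): the state, without advancing time (a new reading comes with each control period).
- r.camera(name): name is "side" or "top" or "wrist"; returns the picture (384x512x3 uint8, red, green, blue); there is no depth.
- r.calibration(name): a dict with "fx", "fy", "cx", "cy" (pixels), "xyz" and "orientation" of the camera in the world. Camera axes: x right, y up, looking along -z (the intrinsics and any distortion apply to the point x, -y, -z); pixel columns grow to the right and rows downward; lengths in m; the calibration is good to about 2 mm. The wrist camera is an equidistant fisheye: a pixel r from the principal point sees the ray r / f radians off the axis. A picture is of the moment at which its call begins: read the wrist's pose just before it. calibration takes no time and is no camera call; for the wrist camera it gives the pose at the moment of the call.
- r.close_job(): hands the job in, once; it reports no verdict.
The state is a dict: "time": time; "joint_positions": joint angles; "joint_vel": joint speeds; "joint_torque": joint torques, N m; "ee_pos": TCP position; "eef_rot": TCP orientation; "ft_force": force on the tool from outside, world axes, zero at the start; "torque": the same for the moment, N m; "width": finger opening in m.
Only numpy, scipy, OpenCV 4.12 (cv2) and the standard library are available. Lean on these libraries where they do the work, as an engineer would, in place of code of your own. Each camera call takes 0.05 s, during which the arm holds its last target.

## Working session

There is one attempt and no reset: what is moved stays moved. The work goes in short steps, Python scripts to look and compute and a tool call to move; the robot and the scene stay as the last step left them, time stands still between calls to the robot, and variables do not carry over. Pictures are saved under pics/ and viewed, and the job is handed in when it is done.

Besides the shell and the picture viewer there is one more tool, called as a command line: name --pt "numbers of a row" for each row, then --argument value for the rest. drive_tool: Moves the arm, as the interface text tells. Its arguments: {"type":"object","properties":{"motion":{"type":"array","items":{"type":"array","items":{"type":"number"}}},"grip":{"type":"number"},"force":{"type":"number"}},"required":["motion"]}

```bash
mkdir -p pics; ls; python3 - <<'E'
from bench import r
import cv2
s=r.read_state();print(s)
for n in("side","top","wrist"):
    c=r.calibration(n);print(n,c)
    cv2.imwrite(f"pics/{n}0.png",r.camera(n)[:,:,::-1])
E
```

```text
pics
{'time': 0.0, 'joint_positions': array([ 1.11039741,  0.33288755, -0.06468752,  1.46093849,  0.02159255,
        1.34988684, -0.08849699]), 'joint_vel': array([-9.25621068e-04,  6.81856087e-04,  1.37277009e-03, -1.91450081e-04,
       -3.13948110e-05,  9.80158783e-04,  8.04933068e-04]), 'joint_torque': array([-1.00899058e-03, -6.23242092e+01,  2.48283515e-02, -3.89894664e+01,
       -6.13285205e-02,  3.98570951e-02,  1.13349743e-04]), 'ee_pos': array([ 0.26480744, -0.5657359 ,  0.24074544]), 'eef_rot': array([-0.69010139, -0.1540423 ,  0.69036287, -0.15306909]), 'ft_force': array([ 0.03235819, -0.12132946,  0.29218818]), 'torque': array([ 0.02131388, -0.04168359, -0.00556939]), 'width': 0.08728274298264374}
side {'fx': 473.91737558304624, 'fy': 473.91737558304624, 'cx': 255.88708002031458, 'cy': 183.79173153616065, 'xyz': array([0.40911789, 1.06547277, 0.82956805]), 'orientation': array([-0.01591468,  0.46391555,  0.88440167, -0.04860829])}
top {'fx': 446.55787728319643, 'fy': 446.55787728319643, 'cx': 257.1948132535161, 'cy': 188.85824365470316, 'xyz': array([0.43555998, 0.01561353, 1.27801261]), 'orientation': array([-0.03052497,  0.02649781,  0.70859527, -0.70445641])}
wrist {'fx': 297.3186396354542, 'fy': 297.3186396354542, 'cx': 251.50177651911528, 'cy': 188.01455087704792, 'xyz': array([ 0.33381872, -0.5343698 ,  0.38399715]), 'orientation': array([-0.11696039,  0.0745987 , -0.53134398,  0.83572057])}
```

View pics/side0.png

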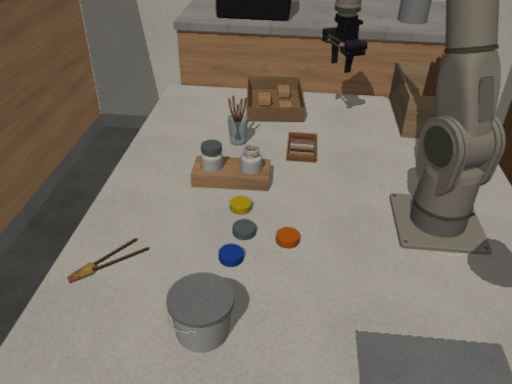

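View pics/top0.png

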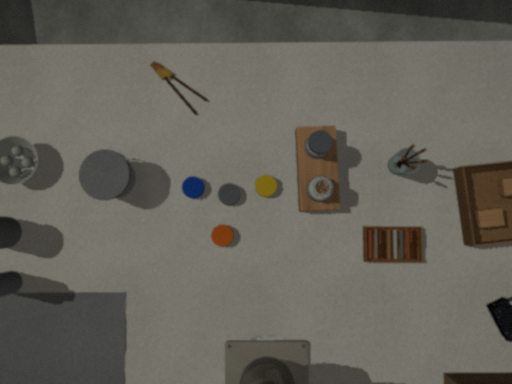

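View pics/wrist0.png

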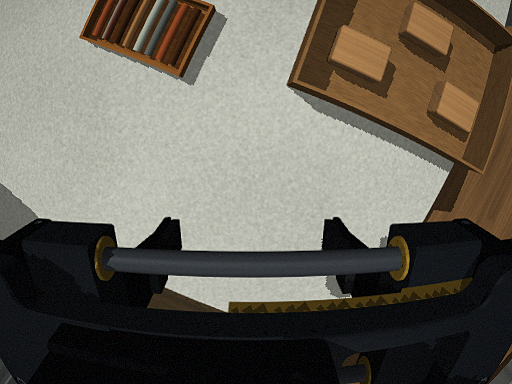

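The side view shows the stand at (232,172), with the open jar at (251,158) and the closed one at (211,155). In the top view, these could be taken for the lid:
- grey disc at (230,195)
- blue disc at (193,187)
- yellow disc at (266,186)
- orange disc at (223,236)
- the closed jar's lid at (319,144)
- the tub's lid at (106,175)

I choose the grey disc at (230,195). The open jar is at (320,188).

```bash
cat > h.py <<'E'
import numpy as np, cv2
from scipy.spatial.transform import Rotation as R
def ray(c,px):
    px=np.atleast_2d(px).astype(float)
    x=(px[:,0]-c['cx'])/c['fx'];y=(px[:,1]-c['cy'])/c['fy']
    d=np.stack([x,-y,-np.ones_like(x)],1)
    return np.array(c['xyz']),R.from_quat(c['orientation']).apply(d/np.linalg.norm(d,axis=1)[:,None])
def rayf(c,px):
    px=np.atleast_2d(px).astype(float)
    u=(px[:,0]-c['cx'])/c['fx'];v=(px[:,1]-c['cy'])/c['fy'];t=np.hypot(u,v)+1e-12
    d=np.stack([np.sin(t)*u/t,-np.sin(t)*v/t,-np.cos(t)],1)
    return np.array(c['xyz']),R.from_quat(c['orientation']).apply(d)
def plane(od,z):
    o,d=od;return o+d*((z-o[2])/d[:,2])[:,None]
def proj(c,P):
    p=R.from_quat(c['orientation']).inv().apply(np.atleast_2d(P)-c['xyz'])
    return np.stack([c['cx']+c['fx']*p[:,0]/-p[:,2],c['cy']-c['fy']*p[:,1]/-p[:,2]],1)
E
python3 - <<'E'
from h import *
from bench import r
t=cv2.imread('pics/top0.png');s=cv2.imread('pics/side0.png')
a=cv2.resize(t[165:260,170:360],None,fx=4,fy=4,interpolation=2)
b=cv2.resize(s[130:275,180:310],None,fx=4,fy=4,interpolation=2)
cv2.imwrite('pics/ct.png',cv2.resize(t[110:260,175:365],None,fx=4,fy=4,interpolation=2));cv2.imwrite('pics/cs.png',b)
ct=r.calibration('top');cs=r.calibration('side')
for n,p,z in[('lid',(230,195),.022),('rim',(320,188),.115),('closed',(319,144),.119)]:
    print(n,plane(ray(ct,p),z))
for n,p,z in[('lid',(244,229),.022),('rim',(251,152),.115),('closed',(211.5,147),.119)]:
    print(n,plane(ray(cs,p),z))
E
```

```text
lid [[0.52021055 0.09926744 0.022     ]]
rim [[ 0.53084597 -0.14202847  0.115     ]]
closed [[ 0.64633446 -0.14082718  0.119     ]]
lid [[0.52305159 0.11492503 0.022     ]]
rim [[ 0.53183355 -0.12418958  0.115     ]]
closed [[ 0.65019116 -0.13106072  0.119     ]]
```

View pics/ct.png

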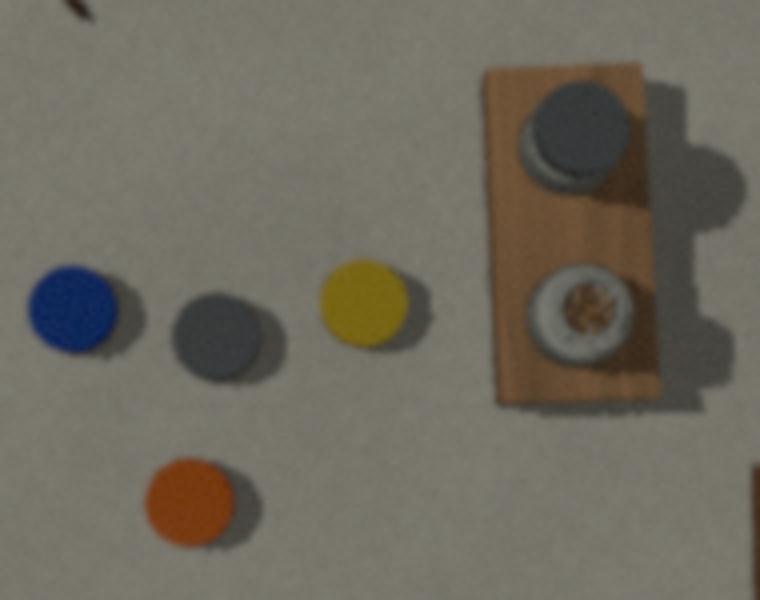

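View pics/cs.png

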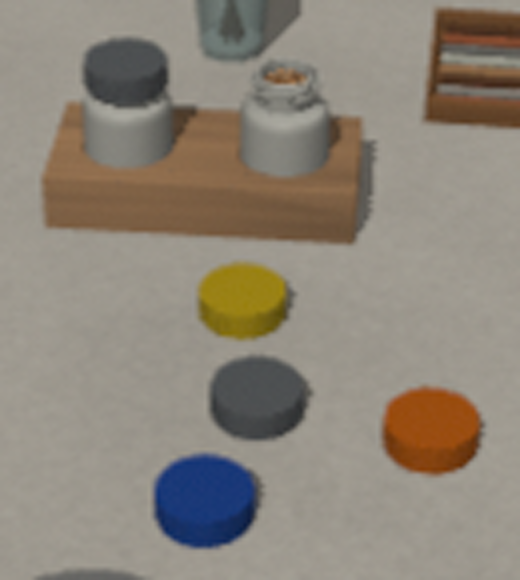

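The crop confirms it: a plain dark grey loose lid at top pixel (229.5,194.5), and the open jar with beads at about (322,187). Next I refine both positions.

```bash
python3 - <<'E'
from h import *
from bench import r
t=cv2.imread('pics/top0.png');s=cv2.imread('pics/side0.png')
ct=r.calibration('top');cs=r.calibration('side')
def disc(im,x0,x1,y0,y1,name):
    sub=im[y0:y1,x0:x1]; hsv=cv2.cvtColor(sub,cv2.COLOR_BGR2HSV)
    m=((hsv[...,0]>95)&(hsv[...,0]<125)&(hsv[...,1]>25)).astype(np.uint8)*255
    m=cv2.morphologyEx(m,cv2.MORPH_OPEN,np.ones((3,3)))
    c,_=cv2.findContours(m,0,1);c=max(c,key=cv2.contourArea)
    e=cv2.fitEllipse(c);print(name,e,cv2.contourArea(c));return np.array(e[0])+[x0,y0]
p=disc(t,212,250,178,215,'toplid');print(p,plane(ray(ct,p),.016))
p2=disc(t,300,340,125,160,'closed');print(p2,plane(ray(ct,p2),.116))
p3=disc(s,228,262,212,245,'sidelid');print(p3,plane(ray(cs,p3),.014))
print('rim top',[plane(ray(ct,q),.115) for q in[(322.5,187),(322,186.5)]])
print('rim side',plane(ray(cs,(251.7,148.8)),.115))
# stand top corners
for q in[(296.5,128),(335,126),(340,210),(300,211)]: print(plane(ray(ct,q),.045))
a=cv2.resize(t[170:206,300:345],None,fx=14,fy=14,interpolation=cv2.INTER_CUBIC)
b=cv2.resize(s[140:176,230:275],None,fx=14,fy=14,interpolation=cv2.INTER_CUBIC)
cv2.imwrite('pics/rim2.png',cv2.resize(np.vstack([a,b]),None,fx=.55,fy=.55))
E
```

```text
Traceback (most recent call last):
ValueError: max() iterable argument is empty
```

```bash
python3 - <<'E'
from h import *
from bench import r
t=cv2.imread('pics/top0.png');s=cv2.imread('pics/side0.png')
print(t[195,230],t[195,243],t[195,222],t[210,220],t[144,319],s[228,244],s[238,244])
ct=r.calibration('top');cs=r.calibration('side')
def disc(im,x0,x1,y0,y1,name):
    sub=cv2.GaussianBlur(im[y0:y1,x0:x1],(3,3),0).astype(int)
    m=((sub[...,0]-sub[...,2]>-2)).astype(np.uint8)*255
    m=cv2.morphologyEx(m,cv2.MORPH_OPEN,np.ones((3,3)))
    c,_=cv2.findContours(m,0,1);c=max(c,key=cv2.contourArea)
    e=cv2.fitEllipse(c);print(name,e,cv2.contourArea(c),cv2.boundingRect(c));return np.array(e[0])+[x0,y0]
p=disc(t,212,250,178,215,'toplid');print(p,plane(ray(ct,p),.020))
p2=disc(t,300,340,125,160,'closed');print(p2,plane(ray(ct,p2),.116))
p3=disc(s,228,262,212,245,'sidelid');print(p3,plane(ray(cs,p3),.014))
print('rim top',[plane(ray(ct,q),.115) for q in[(322.5,187),(322,186.5)]])
print('rim side',plane(ray(cs,(251.7,148.8)),.115))
for q in[(296.5,128),(335,126),(340,210),(300,211)]: print(plane(ray(ct,q),.045))
a=cv2.resize(t[170:206,300:345],None,fx=14,fy=14,interpolation=cv2.INTER_CUBIC)
b=cv2.resize(s[140:176,230:275],None,fx=14,fy=14,interpolation=cv2.INTER_CUBIC)
cv2.imwrite('pics/rim2.png',cv2.resize(np.vstack([a,b]),None,fx=.55,fy=.55))
E
```

```text
[58 58 55] [61 67 69] [56 56 55] [109 117 121] [58 58 54] [82 81 78] [70 68 66]
toplid ((16.970823287963867, 15.860390663146973), (19.594581604003906, 20.388694763183594), 111.44058990478516) 311.5 (7, 6, 21, 21)
[228.97082329 193.86039066] [[0.52358905 0.1023067  0.02      ]]
closed ((19.49086570739746, 17.547290802001953), (20.953420639038086, 21.632892608642578), 43.061859130859375) 354.0 (9, 7, 22, 22)
[319.49086571 142.5472908 ] [[ 0.65073631 -0.14258707  0.116     ]]
sidelid ((15.86169719696045, 17.1790714263916), (19.289783477783203, 22.66059684753418), 90.2301254272461) 341.0 (5, 8, 23, 20)
[243.8616972  229.17907143] [[0.52445562 0.10628151 0.014     ]]
rim top [array([[ 0.53342635, -0.14859624,  0.115     ]]), array([[ 0.53474482, -0.14731428,  0.115     ]])]
rim side [[ 0.53179019 -0.14280377  0.115     ]]
[[ 0.70551667 -0.08863695  0.045     ]]
[[ 0.71045005 -0.19641866  0.045     ]]
[[ 0.475397   -0.20557202  0.045     ]]
[[ 0.47328215 -0.09533322  0.045     ]]
```

View pics/rim2.png

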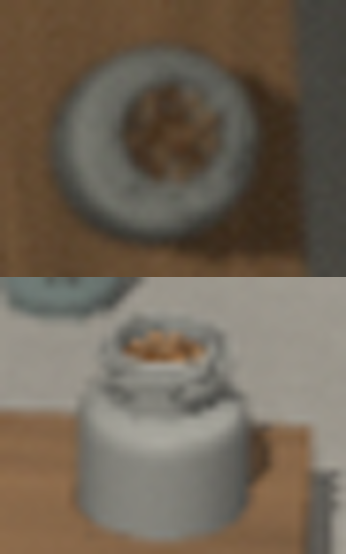

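```bash
cat >> h.py <<'E'
def plan(s,target,jaw=None):
    """cm along tool axes to target TCP, twist units to jaw bearing (deg)"""
    M=R.from_quat(s['eef_rot'])
    d=M.inv().apply(np.array(target)-s['ee_pos'])*100
    y=M.apply([0,1,0]);b=np.degrees(np.arctan2(y[1],y[0]))
    print('xaxis',M.apply([1,0,0]).round(4),'jaw bearing',b.round(2),'shift cm',d.round(3))
    if jaw is not None:
        w=(b-jaw+90)%180-90;print('twist units (cw+)',w/5)
E
python3 - <<'E'
from h import *
from bench import r
s=r.read_state()
plan(s,(.524,.103,.20),-45)
plan(s,(.532,-.146,.20),-45)
E
```

```text
xaxis [-5.e-04  9.e-04 -1.e+00] jaw bearing -64.92 shift cm [  4.145 -49.584 -51.826]
twist units (cw+) -3.9830857919112104
xaxis [-5.e-04  9.e-04 -1.e+00] jaw bearing -64.92 shift cm [  4.122 -26.693 -41.994]
twist units (cw+) -3.9830857919112104
```

drive_tool --pt "4.1 -46.9 -44.2 -4" --pt "4.1 -46.9 -44.2 -4" --pt "4.1 -46.9 -44.2 -4" --pt "4.1 -46.9 -44.2 -4" --pt "4.1 -46.9 -44.2 -4" --pt "4.1 -46.9 -44.2 -4" --pt "4.1 -46.9 -44.2 -4" --pt "4.1 -46.9 -44.2 -4" --pt "4.1 -46.9 -44.2 -4" --pt "4.1 -46.9 -44.2 -4" --pt "4.1 -46.9 -44.2 -4" --pt "4.1 -46.9 -44.2 -4" --pt "4.1 -46.9 -44.2 -4" --pt "4.1 -46.9 -44.2 -4" --pt "4.1 -46.9 -44.2 -4" --pt "4.1 -46.9 -44.2 -4" --pt "4.1 -46.9 -44.2 -4" --pt "4.1 -46.9 -44.2 -4" --pt "4.1 -46.9 -44.2 -4" --pt "4.1 -46.9 -44.2 -4"

```text
time: 1.82
ee_pos: [0.4663, 0.0447, 0.2004]
eef_rot: [-0.653, -0.27, 0.654, -0.271]
ft_force: [-0.2, -0.7, 0.2]
width: 0.0873
```

```bash
python3 - <<'E'
from h import *
from bench import r
s=r.read_state();print(s['time'],s['ee_pos'],s['joint_positions'])
c=r.calibration('wrist');im=r.camera('wrist')[:,:,::-1];cv2.imwrite('pics/w1.png',im)
import pickle;pickle.dump((c,s),open('w1.pkl','wb'))
plan(s,(.524,.103,.10),-45)
E
```

```text
1.8167 [0.46628126 0.04472076 0.20043979] [ 0.51974188  0.06325279 -0.72741684  1.88161906  0.04545076  1.21340944
 -1.00859125]
xaxis [-3.e-04 -6.e-04 -1.e+00] jaw bearing -45.03 shift cm [10.039 -0.047 -8.208]
twist units (cw+) -0.006726566827734359
```

View pics/w1.png

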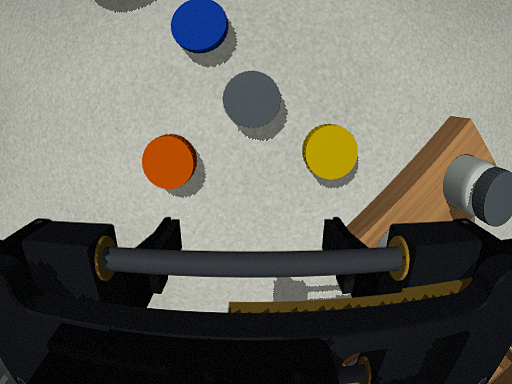

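The wrist view shows the grey lid at about (252,99), with blue, orange and yellow lids around it. I measure the grey one here.

```bash
python3 - <<'E'
from h import *
import pickle
c,s=pickle.load(open('w1.pkl','rb'))
im=cv2.imread('pics/w1.png')
sub=im[60:140,215:290];print(sub[40,36],sub[40,70],im[130,265])
b=cv2.GaussianBlur(sub,(3,3),0).astype(int)
m=((b[...,0]-b[...,2]>2)).astype(np.uint8)*255
m=cv2.morphologyEx(m,cv2.MORPH_OPEN,np.ones((3,3)))
cs,_=cv2.findContours(m,0,1);k=max(cs,key=cv2.contourArea)
k=k[:,0].astype(float)+[215,60]
# top face circle z=.022
P=plane(rayf(c,k),.022);e=cv2.minEnclosingCircle((P[:,:2]*1000).astype(np.float32));print(e,cv2.boundingRect((P[:,:2]*1000).astype(np.int32)))
v=cv2.resize(sub.copy(),None,fx=6,fy=6)
cv2.drawContours(v,[((k-[215,60])*6+3).astype(int)],-1,(0,0,255),1);cv2.imwrite('pics/w1c.png',v)
E
```

```text
[87 80 75] [175 188 189] [ 95 100 103]
((525.0858154296875, 102.36064147949219), 30.84796714782715) (495, 71, 61, 62)
```

View pics/w1c.png

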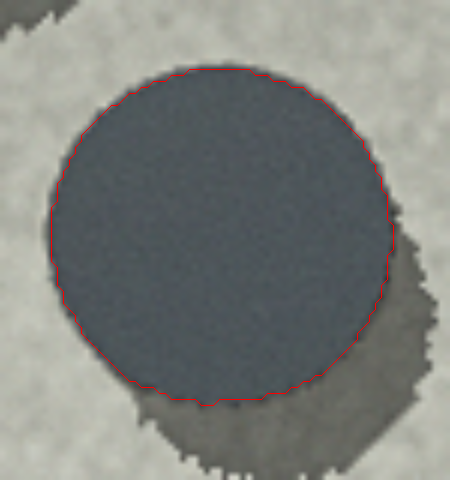

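drive_tool --pt "4 0 -4 0" --pt "8 0.07 -8.24 0" --pt "12 0.07 -8.24 0" --pt "12 0.07 -8.24 0" --pt "12 0.07 -8.24 0" --pt "12 0.07 -8.24 0"

```text
time: 2.37
ee_pos: [0.5244, 0.1033, 0.08]
eef_rot: [-0.652, -0.271, 0.654, -0.271]
ft_force: [-0.1, -0.4, 0.9]
width: 0.0873
```

```bash
python3 - <<'E'
from h import *
from bench import r
s=r.read_state();print(s['time'],s['ee_pos'],s['ft_force'])
im=r.camera('wrist')[:,:,::-1];cv2.imwrite('pics/w2.png',im)
plan(s,(.5251,.1024,.021),-45)
E
```

```text
2.3667 [0.52443689 0.10328069 0.07997013] [-0.08796405 -0.41956481  0.85881477]
xaxis [-0.0026 -0.     -1.    ] jaw bearing -44.94 shift cm [5.897e+00 1.200e-01 4.000e-03]
twist units (cw+) 0.011876847938464153
```

View pics/w2.png

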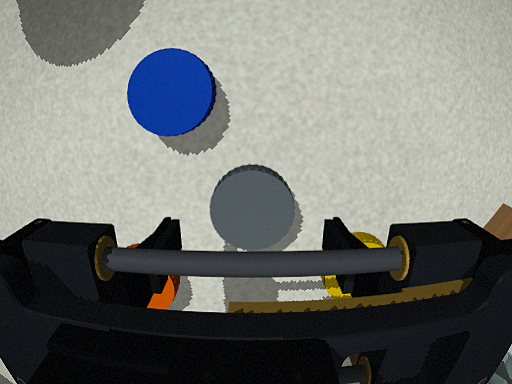

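The lid at (252,207) sits midway between the fingers at (163,·) and (344,·). Lowering now.

drive_tool --pt "3 0.1 0 0" --pt "5 0.1 0 0" --pt "5.9 0.1 0 0" --pt "5.9 0.1 0 0" --pt "5.9 0.1 0 0"

```text
time: 2.83
ee_pos: [0.5266, 0.1029, 0.0232]
eef_rot: [0.654, 0.271, -0.653, 0.271]
ft_force: [0.2, 0.5, 0.5]
width: 0.0868
```

drive_tool --pt "0 0 0 0" --pt "0 0 0 0" --pt "0 0 0 0" --pt "0 0 0 0" --pt "0 0 0 0" --pt "0 0 0 0" --pt "0 0 0 0" --pt "0 0 0 0" --pt "0 0 0 0" --pt "0 0 0 0" --grip 255 --force 25

```text
time: 3.67
ee_pos: [0.5261, 0.1033, 0.022]
eef_rot: [0.653, 0.271, -0.653, 0.271]
ft_force: [-1.6, -0.4, 5.7]
width: 0.0621
```

```bash
python3 - <<'E'
from h import *
from bench import r
s=r.read_state();print(s['time'],s['ee_pos'],s['ft_force'],s['torque'],s['joint_positions'],s['width'])
r.camera('side')
s=r.read_state();print(s['time'],s['ee_pos'],s['ft_force'],s['torque'])
E
```

```text
3.6667 [0.52612237 0.10327633 0.02195564] [-1.61875603 -0.4340521   5.67307752] [-0.11627565  0.24514617 -0.00566452] [ 0.30138887  0.46965147 -0.6842382   1.8800123   0.3681518   0.92016204
 -1.3408128 ] 0.06211783587973235
3.7167 [0.52612994 0.10329287 0.02196429] [-1.31950185 -0.01066766  5.62766131] [-0.10917507  0.35251709 -0.00209714]
```

drive_tool --pt "-3 0 0 0" --pt "-6 0 0 0" --pt "-10 0 0 0" --pt "-14 0 0 0" --pt "-17.8 0 0 0" --pt "-17.8 0 0 0" --pt "-17.8 0 0 0"

```text
time: 4.3
ee_pos: [0.5269, 0.1035, 0.2015]
eef_rot: [0.654, 0.27, -0.652, 0.272]
ft_force: [-0.3, -0.3, -2.2]
width: 0.0617
```

drive_tool --pt "0 3 3.8 0" --pt "0 6 7.7 0" --pt "0 9 11.5 0" --pt "0 12 15.4 0" --pt "0 15 19.2 0" --pt "0 18.05 23.1 0" --pt "0 18.05 23.1 0" --pt "0 18.05 23.1 0" --pt "0 18.05 23.1 0" --pt "0 18.05 23.1 0" --pt "0 18.05 23.1 0" --pt "0 18.05 23.1 0"

```text
time: 5.3
ee_pos: [0.4908, -0.1862, 0.1992]
eef_rot: [-0.653, -0.272, 0.653, -0.272]
ft_force: [0.3, -0.0, -0.4]
width: 0.0615
```

```bash
python3 - <<'E'
from h import *
from bench import r
s=r.read_state();print(s['time'],s['ee_pos'],s['ft_force'],s['torque'],s['width'],s['joint_positions'],s['joint_vel'].round(3))
c=r.calibration('wrist');im=r.camera('wrist')[:,:,::-1];cv2.imwrite('pics/w3.png',im)
import pickle;pickle.dump((c,s),open('w3.pkl','wb'))
plan(s,(.532,-.146,.2),-45)
E
```

```text
5.3 [ 0.49078166 -0.18615895  0.19916789] [ 0.26491756 -0.04594164 -0.37843104] [-0.00157626 -0.01809673  0.03128736] 0.061513902255650836 [ 0.79889516  0.18867419 -0.57919619  1.75631115  0.10885481  1.22923809
 -0.59012885] [ 0.002 -0.004  0.003 -0.004  0.002  0.001  0.002]
xaxis [-5.e-04  4.e-04 -1.e+00] jaw bearing -44.77 shift cm [-0.083  0.098 -5.754]
twist units (cw+) 0.04633265302338714
```

View pics/w3.png

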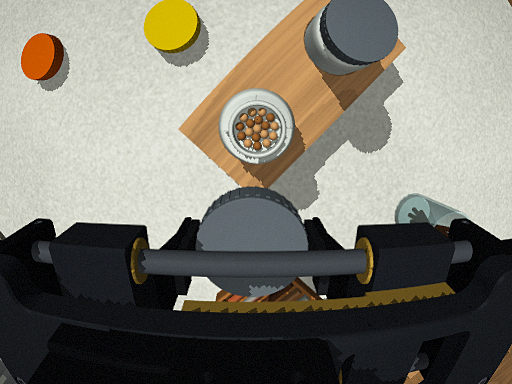

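The wrist view shows the held lid level between the jaws at (251,240) and the open mouth with beads at (257,127). Next I crop the rim.

```bash
python3 - <<'E'
from h import *
im=cv2.imread('pics/w3.png')
cv2.imwrite('pics/w3c.png',cv2.resize(im[80:175,210:305],None,fx=6,fy=6,interpolation=cv2.INTER_CUBIC))
cv2.imwrite('pics/w3l.png',cv2.resize(im[175:300,170:340],None,fx=4,fy=4,interpolation=cv2.INTER_CUBIC))
E
```

```text
(no output)
```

View pics/w3c.png

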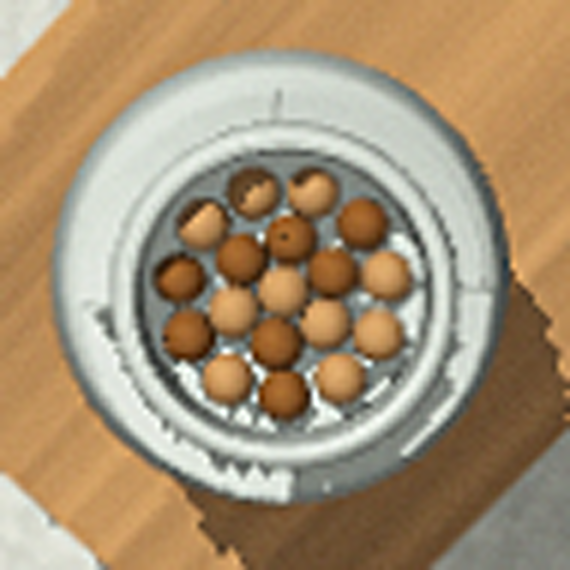

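View pics/w3l.png

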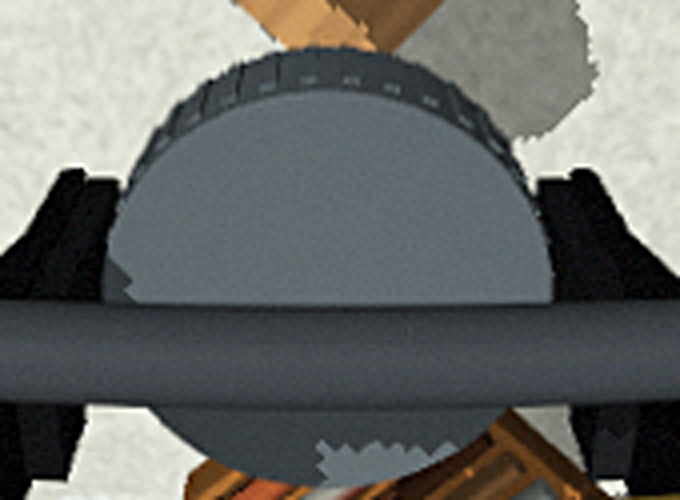

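```bash
python3 - <<'E'
from h import *
import pickle
from scipy.optimize import least_squares
c,s=pickle.load(open('w3.pkl','rb'))
def circ(P):
    f=least_squares(lambda q:np.hypot(P[:,0]-q[0],P[:,1]-q[1])-q[2],[*P[:,:2].mean(0),.03]);return (f.x*1000).round(2),(f.fun*1000).round(1)
o=np.array([[285,122],[285,462],[114,292],[456,292]])/6+[210,80]
i=np.array([[285,150],[285,437],[138,292],[430,292]])/6+[210,80]
for k in(o,i):print('rim',circ(plane(rayf(c,k-.5*0),.115)))
# auto dark-grey lid arc
l=np.array([[335,90],[262,98],[410,101],[470,140],[553,290],[103,280],[150,408],[205,452],[260,474],[340,487],[510,408]])/4+[170,175]
for z in (s['ee_pos'][2]-.001,s['ee_pos'][2]+.001):print('lid',circ(plane(rayf(c,l),z)))
print(s['ee_pos'])
E
```

```text
rim (array([ 535.12, -149.27,   21.83]), array([ 0.,  0., -0., -0.]))
rim (array([ 534.92, -149.27,   18.52]), array([-0.1, -0.1,  0.1,  0.1]))
lid (array([ 490.53, -188.19,   30.92]), array([ 0. ,  0.1,  0.3, -0.7, -0. ,  0.2,  0. , -0.2, -0.4,  0.2,  0.4]))
lid (array([ 491.28, -187.43,   30.49]), array([ 0. ,  0.1,  0.3, -0.7, -0. ,  0.2,  0. , -0.2, -0.4,  0.2,  0.4]))
[ 0.49078166 -0.18615895  0.19916789]
```

drive_tool --pt "0 1 -1 -1.4" --pt "0 2 -2 -2.8" --pt "0 3 -3 -4.2" --pt "0 4 -4 -5.6" --pt "0 5 -5 -7" --pt "0 6.3 -5.7 -8.4" --pt "0 6.3 -5.7 -9.8" --pt "0 6.3 -5.7 -11.2" --pt "0 6.3 -5.7 -12.6" --pt "0 6.3 -5.7 -14" --pt "0 6.3 -5.7 -15.4" --pt "0 6.3 -5.7 -16.8" --pt "0 6.3 -5.7 -18" --pt "0 6.3 -5.7 -18" --pt "0 6.3 -5.7 -18" --pt "0 6.3 -5.7 -18" --pt "0 6.3 -5.7 -18"

```text
time: 6.77
ee_pos: [0.5755, -0.1916, 0.1996]
eef_rot: [0.271, 0.653, -0.271, 0.653]
ft_force: [-0.5, -0.8, -1.1]
width: 0.0617
```

```bash
python3 - <<'E'
from h import *
from bench import r
s=r.read_state();print(s['time'],s['ee_pos'],s['ft_force'],s['joint_positions'],s['joint_vel'].round(3))
c=r.calibration('wrist');im=r.camera('wrist')[:,:,::-1];cv2.imwrite('pics/w4.png',im)
import pickle;pickle.dump((c,s),open('w4.pkl','wb'))
plan(s,(.534,-.148,.2),-45)
E
```

```text
6.7667 [ 0.57551672 -0.19164195  0.19959768] [-0.49166178 -0.75605712 -1.05419659] [ 0.86265523  0.42896871 -0.79887019  1.53621995  0.31377853  1.30919189
  0.81225418] [ 0.001 -0.     0.001 -0.001  0.001  0.001  0.013]
xaxis [ 1.e-04 -1.e-04 -1.e+00] jaw bearing 44.96 shift cm [-0.041  0.146 -6.022]
twist units (cw+) 17.99195473603022
```

View pics/w4.png

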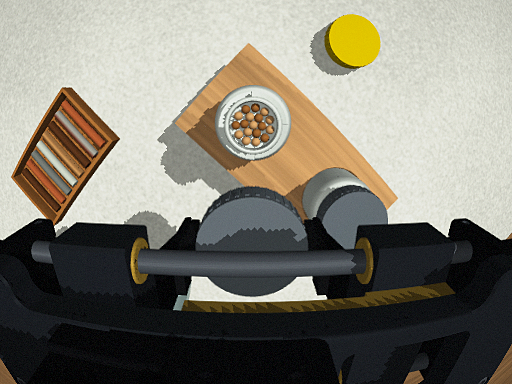

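The mouth is now at (253,123) and the lid at (252,240). I crop again.

```bash
python3 - <<'E'
from h import *
im=cv2.imread('pics/w4.png')
cv2.imwrite('pics/w4c.png',cv2.resize(im[75:170,205:300],None,fx=6,fy=6,interpolation=cv2.INTER_CUBIC))
E
```

```text
(no output)
```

View pics/w4c.png

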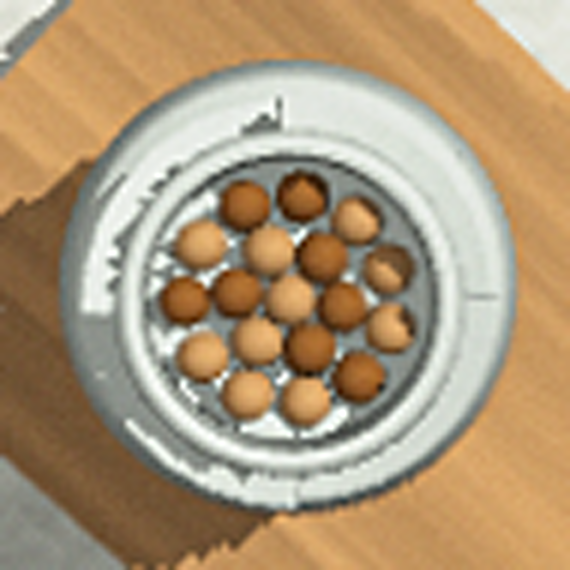

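```bash
python3 - <<'E'
from h import *
import pickle
c,s=pickle.load(open('w4.pkl','rb'))
for off in((291.5,298.5),):
    p=np.array(off)/6+[205,75]; P=plane(rayf(c,p),.115)[0]; print(P,P-s['ee_pos'])
c,s=pickle.load(open('w3.pkl','rb'))
p=np.array((284.8,292.5))/6+[210,80]; P=plane(rayf(c,p),.115)[0]; print(P,P-s['ee_pos'])
E
```

```text
[ 0.53476888 -0.14836697  0.115     ] [-0.04074784  0.04327499 -0.08459768]
[ 0.53513989 -0.14914838  0.115     ] [ 0.04435823  0.03701056 -0.08416789]
```

```bash
python3 - <<'E'
from h import *
import pickle
from scipy.optimize import least_squares
for n in('w3','w4'):
    c,s=pickle.load(open(n+'.pkl','rb'));im=cv2.imread(f'pics/{n}.png')
    g=cv2.GaussianBlur(cv2.cvtColor(im,cv2.COLOR_BGR2GRAY),(3,3),0).astype(float)
    # ring edge points (front arc of top face): strongest bright->dark transition along radii from image centre
    ctr=np.array([252,247.]);pts=[]
    for a in np.radians(np.arange(205,336,4)):
        rr=np.arange(38,60,.25);q=ctr+np.outer(rr,[np.cos(a),np.sin(a)])
        v=cv2.remap(g.astype(np.float32),q[:,0].astype(np.float32)[None],q[:,1].astype(np.float32)[None],1)[0]
        d=v[4:]-v[:-4];i=np.argmin(d);
        if d[i]<-8: pts.append(q[i+2])
    pts=np.array(pts);M=R.from_quat(s['eef_rot'])
    for z in (0,):
        P=plane(rayf(c,pts),s['ee_pos'][2]+z);L=M.inv().apply(P-s['ee_pos'])*1000
        def f(q):return np.hypot(L[:,1]-q[0],L[:,2]-q[1])-30.7
        o=least_squares(f,[0,0],loss='soft_l1');print(n,len(pts),'lid centre in tool y,z mm',o.x.round(2),np.abs(f(o.x)).mean().round(2))
E
```

```text
w3 33 lid centre in tool y,z mm [0.58 0.94] 0.25
w4 33 lid centre in tool y,z mm [0.02 1.82] 0.21
```

drive_tool --pt "0 0.27 -1 1.4" --pt "0 0.27 -2 2.8" --pt "0 0.27 -3 4.2" --pt "0 0.27 -4 5.6" --pt "0 0.27 -5 7" --pt "0 0.27 -5.9 8.4" --pt "0 0.27 -5.9 9.8" --pt "0 0.27 -5.9 11.2" --pt "0 0.27 -5.9 12.6" --pt "0 0.27 -5.9 14" --pt "0 0.27 -5.9 15.4" --pt "0 0.27 -5.9 16.8" --pt "0 0.27 -5.9 18" --pt "0 0.27 -5.9 18" --pt "2 0.27 -5.9 18" --pt "4 0.27 -5.9 18" --pt "5.5 0.27 -5.9 18" --pt "5.5 0.27 -5.9 18" --pt "5.5 0.27 -5.9 18" --pt "5.5 0.27 -5.9 18"

```text
time: 8.48
ee_pos: [0.5361, -0.1483, 0.1456]
eef_rot: [0.653, 0.271, -0.653, 0.272]
ft_force: [0.4, 0.1, -0.3]
width: 0.0618
```

```bash
python3 - <<'E'
from h import *
from bench import r
im=r.camera('side')[:,:,::-1];cv2.imwrite('pics/s5.png',cv2.resize(im[125:185,180:300],None,fx=6,fy=6,interpolation=2))
im=r.camera('wrist')[:,:,::-1];cv2.imwrite('pics/w5.png',im)
s=r.read_state();print(s['time'],s['ee_pos'],s['ft_force'],s['torque'],s['joint_positions'],s['joint_vel'].round(3))
plan(s,(.5356,-.1479,.14),-45)
E
```

```text
8.5833 [ 0.5362966  -0.14848616  0.14587373] [ 0.30394087  0.94213746 -0.75288729] [-0.07131921  0.00572667 -0.01683365] [ 0.69879816  0.31503138 -0.59953126  1.73964371  0.19376055  1.14425135
 -0.74138749] [ 0.001 -0.001  0.002  0.005  0.    -0.003 -0.005]
xaxis [ 1.9e-03 -7.0e-04 -1.0e+00] jaw bearing -44.88 shift cm [ 0.587 -0.092  0.008]
twist units (cw+) 0.024129746325468205
```

View pics/s5.png

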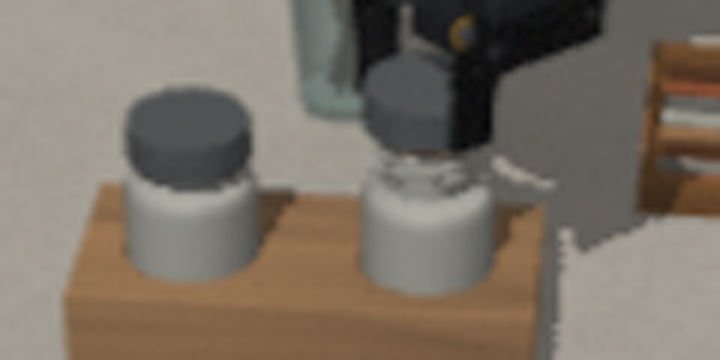

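View pics/w5.png

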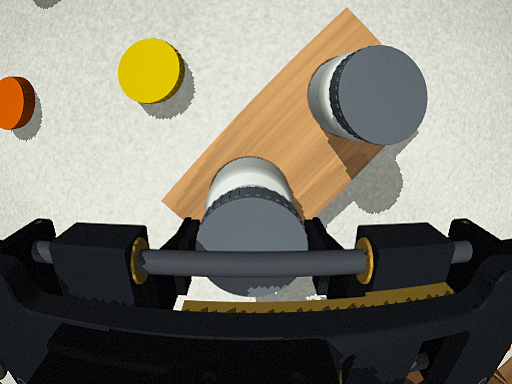

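Side view: the held lid is above the open jar, its left edge at crop x=363 lined up with the jar's. The wrist view agrees. I lower in small steps and watch the force.

drive_tool --pt "0.4 -0.07 0 0" --pt "0.8 -0.07 0 0" --pt "1.1 -0.07 0 0" --pt "1.1 -0.07 0 0" --pt "1.1 -0.07 0 0"

```text
time: 9.0
ee_pos: [0.5349, -0.1478, 0.1333]
eef_rot: [-0.653, -0.271, 0.653, -0.271]
ft_force: [-0.8, 0.1, -0.0]
width: 0.0615
```

drive_tool --pt "0.05 0 0 0" --pt "0.1 0 0 0" --pt "0.15 0 0 0" --pt "0.2 0 0 0" --pt "0.2 0 0 0"

```text
time: 9.42
ee_pos: [0.5351, -0.1478, 0.1315]
eef_rot: [0.653, 0.271, -0.653, 0.271]
ft_force: [0.2, 0.4, -0.9]
width: 0.0619
```

drive_tool --pt "0.05 0 0 0" --pt "0.1 0 0 0" --pt "0.1 0 0 0"

```text
time: 9.67
ee_pos: [0.535, -0.1479, 0.1305]
eef_rot: [-0.653, -0.271, 0.653, -0.271]
ft_force: [-0.4, 0.1, 0.6]
width: 0.0615
```

drive_tool --pt "0.05 0 0 0" --pt "0.1 0 0 0" --pt "0.1 0 0 0"

```text
time: 9.92
ee_pos: [0.535, -0.1478, 0.1295]
eef_rot: [-0.653, -0.271, 0.653, -0.271]
ft_force: [0.4, 0.6, -0.2]
width: 0.0616
```

drive_tool --pt "0.05 0 0 0" --pt "0.1 0 0 0" --pt "0.1 0 0 0"

```text
time: 10.17
ee_pos: [0.535, -0.1479, 0.1284]
eef_rot: [-0.653, -0.271, 0.653, -0.271]
ft_force: [-0.1, -0.1, -0.1]
width: 0.0618
```

drive_tool --pt "0.05 0 0 0" --pt "0.05 0 0 0" --pt "0.05 0 0 0"

```text
time: 10.42
ee_pos: [0.5351, -0.1478, 0.128]
eef_rot: [0.653, 0.271, -0.653, 0.271]
ft_force: [-0.3, 0.2, -0.4]
width: 0.0622
```

drive_tool --pt "0.05 0 0 0" --pt "0.05 0 0 0" --pt "0.05 0 0 0"

```text
time: 10.67
ee_pos: [0.535, -0.1479, 0.1275]
eef_rot: [-0.653, -0.271, 0.653, -0.271]
ft_force: [0.6, -0.2, -0.5]
width: 0.0615
```

drive_tool --pt "0.05 0 0 0" --pt "0.05 0 0 0" --pt "0.05 0 0 0"

```text
time: 10.92
ee_pos: [0.535, -0.1478, 0.127]
eef_rot: [-0.653, -0.271, 0.653, -0.271]
ft_force: [0.3, -0.8, -1.5]
width: 0.0621
```

drive_tool --pt "0.05 0 0 0" --pt "0.05 0 0 0" --pt "0.05 0 0 0"

```text
time: 11.17
ee_pos: [0.535, -0.1478, 0.1265]
eef_rot: [-0.653, -0.271, 0.653, -0.271]
ft_force: [0.3, -0.3, 0.7]
width: 0.0616
```

drive_tool --pt "0.05 0 0 0" --pt "0.05 0 0 0" --pt "0.05 0 0 0"

```text
time: 11.42
ee_pos: [0.5351, -0.1479, 0.1261]
eef_rot: [0.653, 0.271, -0.653, 0.271]
ft_force: [-0.2, 0.0, 0.3]
width: 0.0619
```

drive_tool --pt "0.05 0 0 0" --pt "0.05 0 0 0" --pt "0.05 0 0 0"

```text
time: 11.67
ee_pos: [0.5351, -0.1479, 0.1258]
eef_rot: [0.653, 0.271, -0.653, 0.271]
ft_force: [-1.5, -0.3, 4.4]
width: 0.0622
```

drive_tool --pt "0.05 0 0 0" --pt "0.05 0 0 0" --pt "0.05 0 0 0"

```text
time: 11.92
ee_pos: [0.5352, -0.1478, 0.1257]
eef_rot: [0.653, 0.271, -0.653, 0.271]
ft_force: [-4.4, 1.0, 8.7]
width: 0.062
```

drive_tool --pt "-0.03 0 0 0" --pt "-0.03 0 0 0" --pt "-0.03 0 0 0"

```text
time: 12.17
ee_pos: [0.5352, -0.1478, 0.1258]
eef_rot: [0.653, 0.271, -0.653, 0.271]
ft_force: [-1.6, 1.0, 6.3]
width: 0.0617
```

```bash
python3 - <<'E'
from h import *
from bench import r
s=r.read_state();print(s['time'],s['ee_pos'],s['ft_force'],s['torque'],s['joint_positions'])
plan(s,(.535,-.148,.1258),-45)
E
```

```text
12.1667 [ 0.53517456 -0.14783981  0.12579847] [-1.58140027  1.01102817  6.33378005] [ 0.0741086   0.58372488 -0.03939361] [ 0.69290525  0.33542599 -0.594929    1.76130136  0.20801866  1.10762777
 -0.75354509]
xaxis [ 3.e-04 -3.e-04 -1.e+00] jaw bearing -44.91 shift cm [-0.    -0.001  0.024]
twist units (cw+) 0.017329000447551833
```

drive_tool --pt "-0.02 -0.01 0 -0.5" --pt "-0.04 -0.01 0 -1" --pt "-0.06 -0.02 0 -1.5" --pt "-0.08 -0.02 0 -2"

```text
time: 12.5
ee_pos: [0.5353, -0.1477, 0.1266]
eef_rot: [0.627, 0.327, -0.626, 0.328]
ft_force: [-0.4, -0.5, 4.3]
width: 0.0617
```

```bash
cat > st.py <<'E'
from h import *
from bench import r
s=r.read_state();y=R.from_quat(s['eef_rot']).apply([0,1,0])
print(s['time'],s['ee_pos'].round(5),'F',s['ft_force'].round(1),'M',s['torque'].round(2),'jaw',np.degrees(np.arctan2(y[1],y[0])).round(1),'xax',R.from_quat(s['eef_rot']).apply([1,0,0]).round(4),'w',s['width'].round(4))
E
python3 st.py
```

```text
Traceback (most recent call last):
  File "st.py", line 4, in <module>
    print(s['time'],s['ee_pos'].round(5),'F',s['ft_force'].round(1),'M',s['torque'].round(2),'jaw',np.degrees(np.arctan2(y[1],y[0])).round(1),'xax',R.from_quat(s['eef_rot']).apply([1,0,0]).round(4),'w',s['width'].round(4))
                                                                                                                                                                                                          ^^^^^^^^^^^^^^^^
AttributeError: 'float' object has no attribute 'round'
```

drive_tool --pt "-0.02 -0.01 0 -0.5" --pt "-0.039 -0.01 0 -1" --pt "-0.058 -0.02 0 -1.5" --pt "-0.077 -0.02 0 -2"

```text
time: 12.83
ee_pos: [0.5351, -0.1476, 0.1274]
eef_rot: [0.596, 0.381, -0.595, 0.381]
ft_force: [-1.4, 0.9, 4.6]
width: 0.0617
```

drive_tool --pt "-0.02 -0.01 0 -0.5" --pt "-0.039 -0.01 0 -1" --pt "-0.058 -0.02 0 -1.5" --pt "-0.077 -0.02 0 -2"

```text
time: 13.17
ee_pos: [0.535, -0.1474, 0.1282]
eef_rot: [0.56, 0.431, -0.56, 0.432]
ft_force: [-0.8, 0.3, 4.3]
width: 0.0621
```

drive_tool --pt "-0.02 -0.01 0 -0.5" --pt "-0.039 -0.01 0 -1" --pt "-0.058 -0.02 0 -1.5" --pt "-0.077 -0.02 0 -2" --pt "-0.097 -0.03 0 -2.5" --pt "-0.116 -0.04 0.005 -3"

```text
time: 13.67
ee_pos: [0.5346, -0.1473, 0.1293]
eef_rot: [0.499, 0.501, -0.499, 0.501]
ft_force: [-0.8, 1.1, 4.7]
width: 0.0615
```

drive_tool --pt "-0.02 -0.01 0 -0.5" --pt "-0.039 -0.01 0 -1" --pt "-0.058 -0.02 0 -1.5" --pt "-0.077 -0.02 0 -2" --pt "-0.097 -0.03 0 -2.5" --pt "-0.116 -0.04 0.005 -3"

```text
time: 14.17
ee_pos: [0.5342, -0.1474, 0.1305]
eef_rot: [0.43, 0.561, -0.429, 0.562]
ft_force: [-1.0, 1.1, 5.7]
width: 0.0618
```

drive_tool --pt "-0.02 -0.01 0 -0.5" --pt "-0.039 -0.01 0 -1" --pt "-0.058 -0.02 0 -1.5" --pt "-0.08 -0.02 0 -2"

```text
time: 14.5
ee_pos: [0.5339, -0.1475, 0.1312]
eef_rot: [0.379, 0.597, -0.379, 0.597]
ft_force: [-0.6, -0.1, 3.1]
width: 0.0618
```

drive_tool --pt "-0.02 -0.01 0 -0.5" --pt "-0.039 -0.01 0 -1" --pt "-0.039 -0.01 0 -1"

```text
time: 14.75
ee_pos: [0.5336, -0.1476, 0.1312]
eef_rot: [0.353, 0.613, -0.352, 0.613]
ft_force: [0.1, 0.2, 0.4]
width: 0.0618
```

The force went from 5 N to 0 at about 75° of turning, which suggests the drop. I go slightly further and lower to feel for it.

drive_tool --pt "0 -0.01 0 -0.5" --pt "0 -0.01 0 -1" --pt "0.03 -0.01 0 -1" --pt "0.06 -0.01 0 -1" --pt "0.06 -0.01 0 -1"

```text
time: 15.17
ee_pos: [0.5333, -0.1477, 0.1304]
eef_rot: [0.327, 0.627, -0.327, 0.627]
ft_force: [-0.4, -0.4, -1.5]
width: 0.0622
```

drive_tool --pt "0.05 0 0 0" --pt "0.1 0 0 0" --pt "0.1 0 0 0"

```text
time: 15.42
ee_pos: [0.5334, -0.1476, 0.1295]
eef_rot: [0.326, 0.627, -0.326, 0.627]
ft_force: [0.4, 0.1, -0.2]
width: 0.0617
```

drive_tool --pt "0.05 0 0 0" --pt "0.1 0 0 0" --pt "0.15 0 0 0" --pt "0.2 0 0 0" --pt "0.2 0 0 0" --pt "0.2 0 0 0"

```text
time: 15.92
ee_pos: [0.5334, -0.1477, 0.1276]
eef_rot: [0.326, 0.627, -0.326, 0.627]
ft_force: [-0.1, -0.7, -0.6]
width: 0.0619
```

drive_tool --pt "0.05 0 0 0" --pt "0.1 0 0 0" --pt "0.1 0 0 0"

```text
time: 16.17
ee_pos: [0.5334, -0.1477, 0.1265]
eef_rot: [0.326, 0.627, -0.326, 0.627]
ft_force: [-0.4, 0.2, 0.2]
width: 0.0617
```

drive_tool --pt "0.05 0 0 0" --pt "0.05 0 0 0" --pt "0.05 0 0 0"

```text
time: 16.42
ee_pos: [0.5334, -0.1476, 0.1261]
eef_rot: [0.326, 0.627, -0.326, 0.627]
ft_force: [-0.3, -0.9, -0.7]
width: 0.0616
```

drive_tool --pt "0.05 0 0 0" --pt "0.05 0 0 0" --pt "0.05 0 0 0"

```text
time: 16.67
ee_pos: [0.5334, -0.1477, 0.1256]
eef_rot: [0.326, 0.627, -0.326, 0.627]
ft_force: [-0.5, 0.4, -1.0]
width: 0.0619
```

drive_tool --pt "0.05 0 0 0" --pt "0.05 0 0 0" --pt "0.05 0 0 0"

```text
time: 16.92
ee_pos: [0.5335, -0.1476, 0.1252]
eef_rot: [0.326, 0.627, -0.326, 0.628]
ft_force: [0.3, -0.4, 0.3]
width: 0.0615
```

drive_tool --pt "0.03 0 0 0" --pt "0.03 0 0 0" --pt "0.03 0 0 0"

```text
time: 17.17
ee_pos: [0.5335, -0.1477, 0.1251]
eef_rot: [0.326, 0.627, -0.326, 0.628]
ft_force: [-1.7, 0.4, 4.6]
width: 0.0619
```

The floor is felt at TCP z 0.1252, so the edge is 11.8 mm below the rim and the lid has dropped 7 mm. I raise to mid-play and screw forward, 4.5 mm down per rad.

drive_tool --pt "-0.08 0 0 0" --pt "-0.08 0 0 0" --pt "-0.06 0.01 0 0.5" --pt "-0.04 0.01 0 1" --pt "-0.02 0.02 0 1.5" --pt "0 0.02 0 2"

```text
time: 17.67
ee_pos: [0.5334, -0.1475, 0.1245]
eef_rot: [0.38, 0.596, -0.38, 0.596]
ft_force: [-0.2, 0.2, -1.4]
width: 0.0619
```

drive_tool --pt "0.02 0.01 0 0.5" --pt "0.039 0.01 0 1" --pt "0.058 0.02 0 1.5" --pt "0.077 0.02 0 2"

```text
time: 18.0
ee_pos: [0.5336, -0.1474, 0.1237]
eef_rot: [0.431, 0.561, -0.431, 0.561]
ft_force: [0.3, 0.3, -1.1]
width: 0.0615
```

drive_tool --pt "0.02 0.01 0 0.5" --pt "0.039 0.01 0 1" --pt "0.058 0.02 0 1.5" --pt "0.077 0.02 0 2" --pt "0.097 0.03 0 2.5" --pt "0.116 0.04 0.005 3"

```text
time: 18.5
ee_pos: [0.534, -0.1473, 0.1226]
eef_rot: [-0.5, -0.5, 0.5, -0.5]
ft_force: [0.7, 0.2, -0.5]
width: 0.0617
```

drive_tool --pt "0.02 0.01 0 0.5" --pt "0.039 0.01 0 1" --pt "0.058 0.02 0 1.5" --pt "0.077 0.02 0 2"

```text
time: 18.83
ee_pos: [0.5342, -0.1473, 0.1218]
eef_rot: [-0.542, -0.454, 0.542, -0.454]
ft_force: [-0.3, -0.4, -0.3]
width: 0.0616
```

drive_tool --pt "0.01 0.01 0 0.5" --pt "0.02 0.01 0 1" --pt "0.035 0.02 0 1.5" --pt "0.05 0.02 0 2" --pt "0.065 0.03 0 2.5" --pt "0.08 0.04 0.005 3"

```text
time: 19.33
ee_pos: [0.5346, -0.1475, 0.121]
eef_rot: [-0.596, -0.38, 0.597, -0.38]
ft_force: [0.9, -0.1, -0.1]
width: 0.0621
```

drive_tool --pt "0.015 0.01 0 0.5" --pt "0.03 0.01 0 1" --pt "0.045 0.02 0 1.5" --pt "0.06 0.02 0 2"

```text
time: 19.67
ee_pos: [0.5348, -0.1476, 0.1204]
eef_rot: [-0.627, -0.326, 0.627, -0.326]
ft_force: [0.4, 0.6, -0.2]
width: 0.062
```

drive_tool --pt "0.015 0.01 0 0.5" --pt "0.03 0.01 0 1" --pt "0.045 0.02 0 1.5" --pt "0.06 0.02 0 2"

```text
time: 20.0
ee_pos: [0.5352, -0.1477, 0.12]
eef_rot: [0.653, 0.27, -0.653, 0.27]
ft_force: [-0.5, -0.0, 1.1]
width: 0.0623
```

```bash
sed -i "s/s\['width'\].round(4)/round(s['width'],4)/" st.py; python3 st.py
```

```text
20.0 [ 0.53516 -0.14769  0.12004] F [-0.5 -0.   1.1] M [-0.03  0.05  0.02] jaw -45.0 xax [ 2.e-04 -0.e+00 -1.e+00] w 0.0623
```

drive_tool --pt "0.01 0.01 0 0.5" --pt "0.02 0.01 0 1" --pt "0.035 0.02 0 1.5" --pt "0.05 0.02 0 2"

```text
time: 20.33
ee_pos: [0.5353, -0.1479, 0.1197]
eef_rot: [0.675, 0.212, -0.674, 0.213]
ft_force: [-1.7, -0.8, 3.0]
width: 0.0619
```

```bash
python3 st.py
```

```text
20.3333 [ 0.53533 -0.14787  0.11971] F [-1.7 -0.8  3. ] M [0.04 0.12 0.12] jaw -55.0 xax [ 3.e-04 -2.e-04 -1.e+00] w 0.0619
```

drive_tool --pt "0.01 0.01 0 0.5" --pt "0.03 0.01 0 1" --pt "0.03 0.01 0 1"

```text
time: 20.58
ee_pos: [0.5353, -0.1479, 0.1194]
eef_rot: [0.683, 0.183, -0.683, 0.183]
ft_force: [-0.2, 0.9, 2.8]
width: 0.0618
```

```bash
python3 st.py
```

```text
20.5833 [ 0.53534 -0.14794  0.11935] F [-0.2  0.9  2.8] M [-0.02  0.13 -0.02] jaw -60.0 xax [ 2.e-04 -2.e-04 -1.e+00] w 0.0618
```

drive_tool --pt "0.01 0.01 0 0.5" --pt "0.03 0.01 0 1" --pt "0.03 0.01 0 1"

```text
time: 20.83
ee_pos: [0.5354, -0.148, 0.119]
eef_rot: [0.69, 0.153, -0.69, 0.153]
ft_force: [-1.0, 0.6, 1.6]
width: 0.062
```

```bash
python3 st.py
```

```text
20.8333 [ 0.53538 -0.14801  0.11902] F [-1.   0.6  1.6] M [-0.05  0.07 -0.11] jaw -64.9 xax [ 1.e-04 -1.e-04 -1.e+00] w 0.062
```

drive_tool --pt "0.01 0.01 0 0.5" --pt "0.02 0.01 0 1" --pt "0.02 0.01 0 1"

```text
time: 21.08
ee_pos: [0.5354, -0.1481, 0.1187]
eef_rot: [-0.696, -0.123, 0.696, -0.123]
ft_force: [0.2, 0.1, 0.6]
width: 0.0618
```

```bash
python3 st.py
```

```text
21.0833 [ 0.53536 -0.14811  0.1187 ] F [0.2 0.1 0.6] M [-0.08 -0.01 -0.08] jaw -69.9 xax [-0.e+00 -1.e-04 -1.e+00] w 0.0618
```

drive_tool --pt "0 0 0 0.25" --pt "0 0.005 0 0.5" --pt "0 0.005 0 0.5" --pt "0 0.005 0 0.5"

```text
time: 21.42
ee_pos: [0.5353, -0.1481, 0.1186]
eef_rot: [-0.699, -0.108, 0.699, -0.108]
ft_force: [1.3, 1.0, -1.4]
width: 0.0621
```

```bash
python3 st.py; python3 - <<'E'
from h import *
from bench import r
im=r.camera('side')[:,:,::-1];cv2.imwrite('pics/s6.png',cv2.resize(im[125:185,180:300],None,fx=6,fy=6,interpolation=2))
im=r.camera('wrist')[:,:,::-1];cv2.imwrite('pics/w6.png',im)
E
python3 st.py
```

```text
21.4167 [ 0.53529 -0.14813  0.11857] F [ 1.3  1.  -1.4] M [-0.02 -0.14  0.07] jaw -72.4 xax [-2.e-04  1.e-04 -1.e+00] w 0.0621
21.5167 [ 0.5353  -0.14815  0.11859] F [ 1.6  0.  -3.2] M [-0.08 -0.19  0.1 ] jaw -72.4 xax [-2.e-04  1.e-04 -1.e+00] w 0.0618
```

View pics/s6.png

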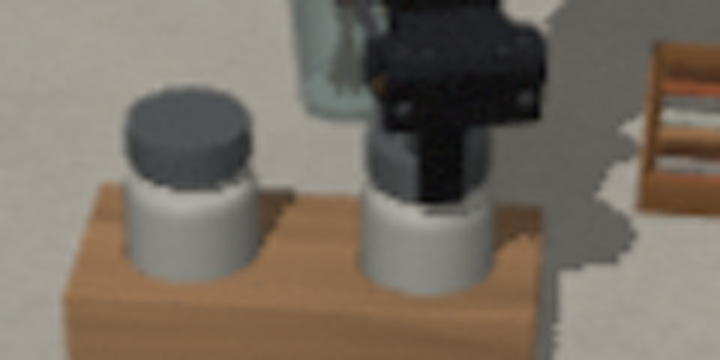

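View pics/w6.png

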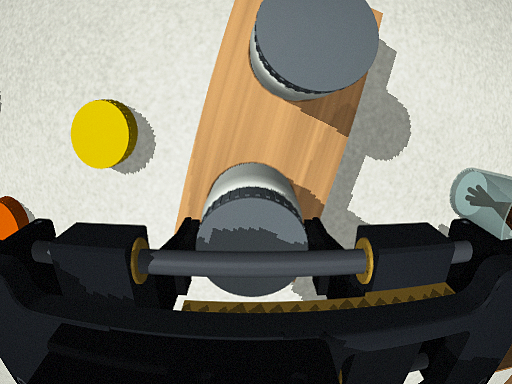

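The thread now draws the lid down on its own (−3 N at constant height). The edge is about 18.4 mm below the rim after about 1.74 rad from the drop, and the lid is level. I let go.

drive_tool --pt "0.02 0 0 0" --pt "0.02 0 0 0" --pt "0.02 0 0 0" --pt "0.02 0 0 0" --pt "0.02 0 0 0" --pt "0.02 0 0 0" --pt "0.02 0 0 0" --pt "0.02 0 0 0" --pt "0.02 0 0 0" --pt "0.02 0 0 0" --grip 0

```text
time: 22.35
ee_pos: [0.5354, -0.1482, 0.1186]
eef_rot: [0.699, 0.108, -0.699, 0.108]
ft_force: [-0.3, -0.5, -1.1]
width: 0.0871
```

drive_tool --pt "-1 0 0 0" --pt "-2 0 0 0" --pt "-4 0 0 0" --pt "-7 0 0 0" --pt "-10 0 0 0" --pt "-12 2 3 0" --pt "-12 4 6 0" --pt "-12 4 8 0" --pt "-12 4 8 0" --pt "-12 4 8 0" --pt "-12 4 8 0"

```text
time: 23.27
ee_pos: [0.4719, -0.2098, 0.2395]
eef_rot: [0.699, 0.108, -0.698, 0.109]
ft_force: [-0.1, 0.7, 0.2]
width: 0.0872
```

```bash
python3 st.py; python3 - <<'E'
from h import *
from bench import r
im=r.camera('side')[:,:,::-1];cv2.imwrite('pics/s7.png',cv2.resize(im[125:185,180:300],None,fx=6,fy=6,interpolation=2))
im=r.camera('wrist')[:,:,::-1];cv2.imwrite('pics/w7.png',im)
im=r.camera('top')[:,:,::-1];cv2.imwrite('pics/t7.png',im)
E
```

```text
23.2667 [ 0.4719  -0.20979  0.23951] F [-0.1  0.7  0.2] M [ 0.01  0.02 -0.01] jaw -72.4 xax [ 1.4e-03 -4.0e-04 -1.0e+00] w 0.0872
```

View pics/s7.png

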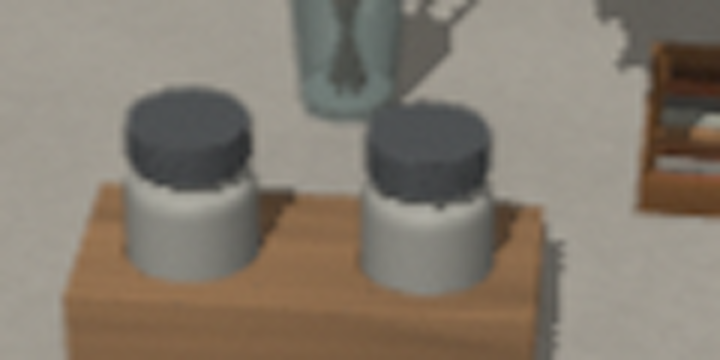

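View pics/w7.png

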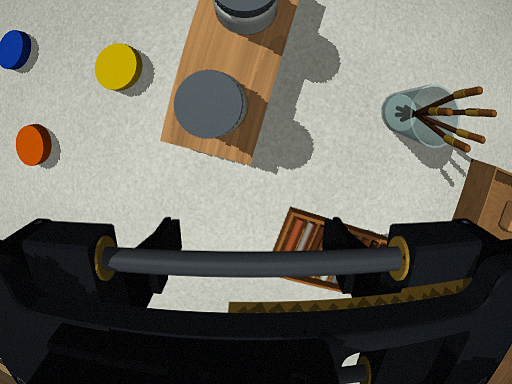

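View pics/t7.png

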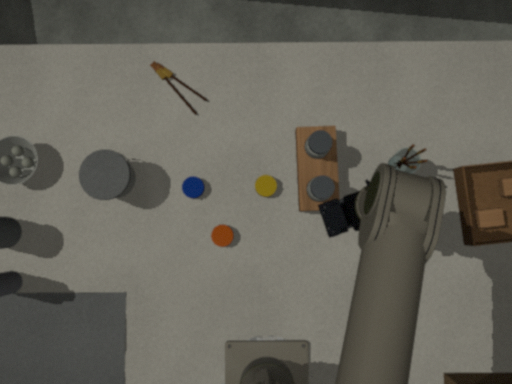

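The side view shows the lid level on the jar at the same height as the neighbouring closed one (its top is about 190 crop px above the jar's base in both). In the top and wrist views the blue, yellow and orange lids and the tumbler have not moved. The gripper is clear.

```bash
python3 -c "
from bench import r
print(r.close_job())"
```

```text
the job is handed in; nothing more can be done
None
```

The jar is closed: the grey lid is screwed home and snug by every check I made, and I handed the job in at about 23 s of the 64 s.

- **Start and drop:** I set the lid level on the mouth and turned it backward under about 3–6 N. It rode up 5.5 mm, then the force fell to zero at about 75°, and I felt it land 11.8 mm below the rim.
- **Screwing home:** I turned it forward about 1.7 rad from the drop. The last half-step at constant height gave a downward pull of about 3 N, as expected when the thread draws the lid down. The edge ended about 18.4 mm below the rim by the tool height, within the 17–19 mm range. I then let go and backed away.
- **Force:** the only spike was 8.7 N for about a quarter second at first contact, slightly above the light-push range, and I eased off at once. No force I read was higher.
- **Last pictures:** the lid is level and as high as its closed neighbour. The look-alikes and the tumbler have not moved, and the tub and pastels also look undisturbed.
- **Disagreement:** the top camera placed the mouth about 2–3 mm from where the wrist camera did. I used the wrist value, and the sideways forces while screwing stayed under about 2 N.

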